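# Seat the forming wheel of a bangle bender on its drive pin

## Task

The forming wheel of the bangle bender is on its post but rides up on the drive pin. Without lifting the wheel, push it round with a fingertip until the notch in its rim is over the pin, then press it down until it sits fully home on the bender's table, and take the hand away. Leave the bangle, the red bowl and the hammer where they are.

Things in the scene. Friction and masses are not known exactly. Their poses are not given: they have to be found in the camera images.
- hub (a point): Centre of the forming wheel's drum top, on the wheel's vertical axis, 81 mm above the counter at the start, 71 mm when seated. Drum: 62 mm in diameter, 16 mm high, 20 mm bore. Below it the flange: 150 mm in diameter, 10 mm thick, top 16 mm below this point. The wheel (aluminium, 0.6 kg) stays level; it only turns and slides on the post. Press anywhere on drum or flange.
- notch (a point): The only notch in the rim of the wheel's flange: a straight-sided radial slot 17 mm wide, cut through the flange from 62 mm to 75 mm (the rim) from the axis. This point is on its middle line, 71 mm from the axis, level with the flange's underside. It turns with the wheel.
- clamp (a point): Centre of the strip clamp, a steel block on the flange opposite the notch: 26 mm high, 16 mm wide along the turning direction, 30 mm long (36 to 66 mm from the axis), with a 14 mm thumb screw out to 77 mm. Push on its flat sides to turn the wheel (about 1 to 2 N; it stays where it is left). Point 51 mm from the axis, 13 mm above the flange's top. The flange is bare between drum and rim.
- pin (a point): Tip of the fixed drive pin, 55 mm above the counter: steel, 10 mm in diameter, domed, 10 mm proud of the bender's table, 71 mm from the axis, in a 28 mm wide lug of the table that shows beyond the wheel's rim, out to 94 mm. The wheel rests on it until the notch is over it, with 3.5 mm play each side; when the wheel is seated the flange's top is level with the pin's tip.
- post (a point): Foot of the post (20 mm thick, 24 mm high) on the axis, top centre of the bender's round table, 45 mm above the counter; fixed. Base plate 215 x 195 mm. Follower arm parked opposite the pin: roller 26 mm in diameter, 105 mm from the axis, up to 76 mm above the counter; its low handle reaches 307 mm from the axis.
- wheel (a joint): How far the forming wheel has slid down its post, in m: 0 at the start (resting on the drive pin), 0.0102 seated on the table; below 0 it has been lifted. The fit is tight: the wheel stays at any height and does not drop by itself; with the notch over the pin it takes about 5 N to push it down.
- wheel_turn (a joint): How far the forming wheel is turned about its vertical axis, in rad, counter-clockwise from above: 0 (or 6.283) with the notch exactly over the pin. Starts anywhere from 0.7 to 5.58; it can be turned either way without limit.
- bangle_mid (a point): Centre of a loose brass bangle lying flat on the counter, 68 mm in diameter, 12 mm high. Bystander.
- bowl_mid (a point): Centre, half-way up, of a loose red plastic bowl, 90 mm in diameter, 40 mm high. Bystander.
- hammer_grip (a point): Handle of a loose hammer lying on the counter, 240 mm long. Bystander.

How it is judged:
At the end, for the whole second after the job is handed in: The wheel is down on the table to within 1.5 mm (joint wheel above 0.0087 m), its notch stands around the pin (within 6 mm, horizontally) and it is at rest (value of joint wheel above 0.0087 m and horizontal distance between notch and pin below 0.006 m and velocity of joint wheel_turn between -0.05 and 0.05 rad/s); the robot touches nothing.
It fails at once if the wheel is lifted more than 3 mm above where it started (value of joint wheel below -0.003 m).
It fails at once if the bangle is moved more than 20 mm (distance of bangle_mid from where it was at the start of the episode above 0.02 m).
It fails at once if the bowl is moved more than 20 mm (distance of bowl_mid from where it was at the start of the episode above 0.02 m).
It fails at once if the hammer is moved more than 20 mm (distance of hammer_grip from where it was at the start of the episode above 0.02 m).
It also fails if it takes over 51 s, if anything falls off the work surface, if the arm or the gripper's body presses on something with over 40 N, if the wrist force passes 120 N, or if a joint passes its speed limit or range.

## Robot

A 6-joint arm with a two-finger parallel gripper is mounted at the origin on the work surface. World frame = base frame: x ahead of the robot, y to its left, z up, the work surface at z = 0. Lengths are in m, angles in rad, forces in N, time in s.
With the tool pointing down it reaches from about 0.275 to 0.825 m from the base axis. Payload 5.2 kg.
Tool frame: the origin (TCP) lies midway between the tips of the shut fingers; the grasp point (between the pads) lies 19 mm behind it; z points along the fingers, y is the line along which they close (so a half turn about z gives the same grasp; the last joint's range is limited). The gripper opens to 93 mm and grips with 3 to 60 N. Pads are 15 mm wide; open, the fingers measure 128 mm over their backs; the gripper's body (75 mm by 188 mm) begins 65 mm behind the grasp point.
Start: joints at [-1.395, 0.259, 1.535, -0, 1.348, -0.203], TCP at [0.203, -0.511, 0.219] pointing down, gripper open.
Joint ranges: [-3.14, 3.14], [-0.91, 2.08], [0.19, 2.58], [-1.22, 4.36], [0.22, 2.71], [-3.12, 3.12]. Speed limits (rad/s): [2.57, 2.57, 3.14, 3.14, 3.14, 3.14].

## Interface

Orientations are given as a rotation vector (axis times angle).
In Python, from station import manip, imaging, nets gives the robot as it stands. The module is installed in compiled form; this text tells all that it offers.
- The arm moves only by the shell command python3 -m inch 'ROWS'. ROWS is JSON, a list of rows, each a list of 5 numbers: the finger opening in mm, from 0 to 93, then the shift along the tool's x, y, z in mm, then the turn about the tool's z in rad. A call has 1 to 20 rows; each row shifts and turns the commanded pose from where the row before left it, along the tool's axes as they then stand; what a row does not reach is not made up. A row lasts 1/8 s, in which the tool goes at most 62.5 mm and 10.7 degrees, less where a joint would pass 70% of its speed; a pose out of reach is approached as far as the arm can. A call with a gripper value outside its range is refused whole. The fingers move at their own pace and stop on an object; the grip force is fixed at half the most. Time passes only in rows, so rows that do not move let the fingers close. It gives the time, the measured TCP pose, the force, the opening and the grip force at its end, in the units of the state.
- manip.get_obs(): the state, without advancing time (a new reading comes with each control period).
- imaging.grab_frame(name): name is "scene" or "top"; returns a dict with "pixels" (400x640x3 uint8, red, green, blue), "K" (3x3 intrinsics, pixels), "dist_coeffs" ([k1, k2, p1, p2, k3] as OpenCV has them; the pictures are not rectified), "world_to_cam" (4x4, takes a point from world to camera coordinates). Camera axes: x right, y up, looking along -z (the intrinsics and any distortion apply to the point x, -y, -z); pixel columns grow to the right and rows downward; lengths in m; the calibration is good to about 2 mm. A picture is of the moment at which its call begins. There is no depth.
- manip.job_done(): hands the job in; it is judged then, once.
Trained networks look in a picture, given as the dict that the camera call returned (one of the last four; its "shot" number tells which), for a name from the list of things; names that differ only in an ending like _2 or _b are one class to them, and where a whole thing is asked for, a point or a joint stands for the part that bears it (a point fixed in the world has none). Each returns a list of dicts, best first, with "conf" (0 to 1); they miss things now and then, are a little off and sometimes report something else, mostly with a low value. They report only what shows in the picture. A call takes as long as a camera call.
- nets.search_frame(picture, name): "box" ([centre column, centre row, width, height] in pixels, round what is visible of it).
- nets.place_of(picture, name): "uv" ([column, row] in pixels: a listed point, or the origin of a listed thing).
The state is a dict: "time_s": time; "q": joint angles; "qd": joint speeds; "joint_efforts": joint torques, N m; "tcp_pos": TCP position; "eef_rot": TCP orientation; "force": force on the tool from outside, world axes, zero at the start; "wrist_torque": the same for the moment, N m; "grip_width": finger opening in m; "grip_force": force on a finger pad.
Only numpy, scipy, OpenCV 4.12 (cv2) and the standard library are available. Lean on these libraries where they do the work, as an engineer would, in place of code of your own. Each camera call takes 0.05 s, during which the arm holds its last target. There are 200 camera calls.

## Working session

There is one attempt and no reset: what is moved stays moved. The work goes in short steps, Python scripts to look and compute and a shell command to move; the robot and the scene stay as the last step left them, time stands still between calls to the robot, and variables do not carry over. Pictures are saved under pics/ and viewed, at most 10 in all, crops included, and the job is handed in when it is done.

```bash
mkdir -p pics; cat > h.py <<'E'
import numpy as np, cv2
from station import manip, imaging, nets
def ray(f,uv):
    n=cv2.undistortPoints(np.array([[uv]],float),np.array(f["K"],float),np.array(f["dist_coeffs"],float))[0,0]
    T=np.array(f["world_to_cam"]);R=T[:3,:3];t=T[:3,3]
    return -R.T@t, R.T@np.array([n[0],-n[1],-1.])
def atz(f,uv,z):
    o,d=ray(f,uv);return o+d*(z-o[2])/d[2]
def proj(f,p):
    T=np.array(f["world_to_cam"]);c=T[:3,:3]@np.array(p,float)+T[:3,3];c=c*[1,-1,-1]
    return cv2.projectPoints(c.reshape(1,1,3),np.zeros(3),np.zeros(3),np.array(f["K"],float),np.array(f["dist_coeffs"],float))[0].ravel()
Z=dict(hub=.081,notch=.055,clamp=.078,pin=.055,post=.045,bangle_mid=.006,bowl_mid=.02,hammer_grip=.012)
E
python3 - <<'E'
from h import *
fs={}
for n in("top","scene"):
    f=imaging.grab_frame(n);cv2.imwrite(f"pics/{n}0.png",f["pixels"][:,:,::-1])
    for k,z in Z.items():
        for r in nets.place_of(f,k)[:2]: print(n,k,round(r["conf"],2),np.round(r["uv"]),np.round(atz(f,r["uv"],z),3))
o=manip.get_obs();print(o["time_s"],o["tcp_pos"],o["eef_rot"],o["force"])
import cv2
print(cv2.Rodrigues(np.array(o["eef_rot"]))[0].round(3))
E
```

```text
top hub 0.92 [353. 254.] [ 0.51  -0.033  0.081]
top clamp 0.96 [336. 241.] [0.543 0.006 0.078]
top clamp 0.43 [352. 256.] [ 0.506 -0.032  0.078]
top pin 0.75 [355. 282.] [ 0.444 -0.038  0.055]
top post 0.91 [350. 252.] [ 0.517 -0.03   0.045]
top bangle_mid 0.71 [274. 281.] [0.452 0.16  0.006]
top bowl_mid 0.68 [335. 238.] [0.553 0.006 0.02 ]
top bowl_mid 0.56 [271. 196.] [0.665 0.164 0.02 ]
top hammer_grip 0.84 [434. 228.] [ 0.574 -0.248  0.012]
scene hub 0.71 [313. 162.] [ 0.509 -0.032  0.081]
scene notch 0.75 [300. 154.] [ 0.472 -0.088  0.055]
scene clamp 0.56 [319. 176.] [0.54  0.003 0.078]
scene pin 0.77 [328. 151.] [ 0.428 -0.035  0.055]
scene post 0.58 [311. 177.] [ 0.521 -0.031  0.045]
scene bangle_mid 0.68 [359. 262.] [0.658 0.162 0.006]
scene bangle_mid 0.62 [398. 200.] [0.455 0.169 0.006]
scene bowl_mid 0.83 [360. 261.] [0.665 0.164 0.02 ]
scene hammer_grip 0.95 [230. 172.] [ 0.576 -0.236  0.012]
0.9 [ 0.20339224 -0.51099519  0.21866738] [-3.08538549e+00 -5.91457006e-01  5.23614753e-05] [-0.35116547  0.11821356 -0.18428296]
[[ 0.929  0.37  -0.   ]
 [ 0.37  -0.929  0.   ]
 [-0.    -0.    -1.   ]]
```

View pics/top0.png

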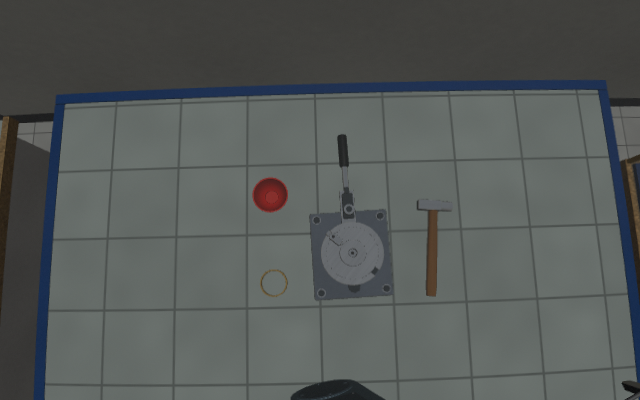

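View pics/scene0.png

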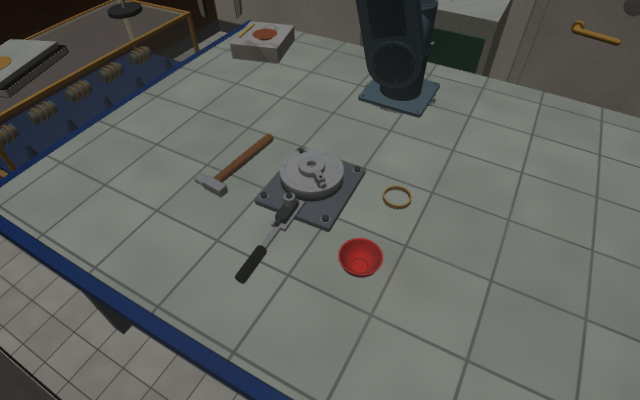

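The top view shows the hub at about (352,253), the clamp at (336,240), the notch at (376,270) and the lug and pin near (354,288). The scene view agrees, with the clamp at (319,176). I'll zoom in to refine the angles.

```bash
python3 - <<'E'
from h import *
f=imaging.grab_frame("top");g=imaging.grab_frame("scene")
a=cv2.resize(f["pixels"][195:305,300:400],None,fx=5,fy=5,interpolation=cv2.INTER_CUBIC)
cv2.imwrite("pics/c1.png",cv2.convertScaleAbs(a[:,:,::-1],alpha=1.5))
for k,r in {k:nets.search_frame(f,k)[:1] for k in("wheel","hub","clamp")}.items(): print(k,r)
hub=np.array([.5095,-.0325])
for ang in(0,4,180,184): print(ang,[proj(f,[*(hub+d*np.array([np.cos(np.radians(ang)),np.sin(np.radians(ang))])),z]).round(1) for d,z in((.105,.076),(.094,.045),(.071,.065))])
print(proj(f,[*hub,.081]))
E
```

```text
wheel [{'box': [351.4, 254.5, 64.8, 68.2], 'conf': 0.81}]
hub [{'box': [350.7, 254.4, 59.2, 58.2], 'conf': 0.86}]
clamp [{'box': [350.4, 253.6, 63.6, 63.3], 'conf': 0.67}]
0 [array([350.8, 210.5]), array([350.1, 216.8]), array([351. , 225.2])]
4 [array([347.7, 210.7]), array([347.4, 217. ]), array([349. , 225.3])]
180 [array([354.2, 300.2]), array([353.1, 294.7]), array([353.3, 285.2])]
184 [array([357.4, 300. ]), array([355.8, 294.6]), array([355.4, 285.1])]
[352.66567261 254.57133117]
```

View pics/c1.png

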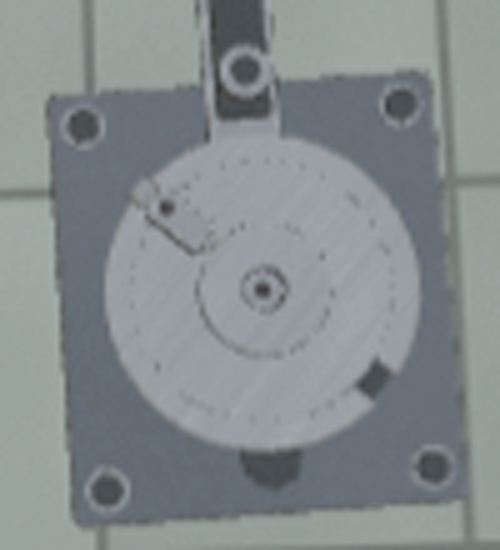

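The crop shows the hub at (352.4,253), the roller at (349,209), the lug tip at (354.2,292.6) and the notch centre at (374.8,271). The four plate holes are also clear, so I'll compute the angles.

```bash
python3 - <<'E'
from h import *
f=imaging.grab_frame("top")
P=lambda u,v,z: atz(f,(300+u/5-.4,195+v/5-.4),z)[:2]   # cv2.resize half-pixel shift
A=lambda d: np.degrees(np.arctan2(d[1],d[0])).round(1)
h=P(262,290,.081);fl=P(262,292,.065)
print("hub",h,"flange ctr",fl)
print("flange lr",P(104,292,.065),P(420,292,.065),"tb",P(262,134,.065),P(262,450,.065))
print("roller",P(245,70,.076),A(P(245,70,.076)-h)); print("lug",A(h-P(271,488,.045)))
for z in(.01,.02):
  q=[P(*x,z) for x in((83,127),(401,104),(433,467),(107,490))]
  print("holes",A(q[0]-q[3]),A(q[1]-q[2]),A(q[0]-q[1])-90,A(q[3]-q[2])-90,np.mean(q,0))
print("notch",A(h-P(374,380,.06)),"screw",A(P(143,190,.078)-h),A(P(166,207,.091)-h))
E
```

```text
hub [ 0.51412832 -0.03112202] flange ctr [ 0.5139395  -0.03226688]
flange lr [0.51601158 0.04281222] [ 0.51176443 -0.10746468] tb [ 0.58953019 -0.03523108] [ 0.44000425 -0.02943012]
roller [ 0.6192054  -0.02748033] 2.0
lug 2.1
holes 2.3 2.2 2.5999999999999943 2.299999999999997 [ 0.51517396 -0.03334341]
holes 2.3 2.2 2.5999999999999943 2.299999999999997 [ 0.51472288 -0.03263385]
notch 51.0 screw 48.0 48.2
```

```bash
python3 -m inch '[[0,35,-28,0,0],[0,35,-28,0,0],[0,35,-28,0,0],[0,35,-28,0,0],[0,35,-28,0,0],[0,35,-28,0,0],[0,35,-28,0,0],[0,35,-28,0,0],[0,35,-28,0,0],[0,35,-28,0,0],[0,35,-28,0,0],[0,35,-28,0,0],[0,35,-28,0,0],[0,35,-28,0,0],[0,0,0,10,-0.16],[0,0,0,20,-0.16],[0,0,0,20,-0.165],[0,0,0,0,0]]'
cat >> h.py <<'E'
def goal(x,y,z):
    o=manip.get_obs();R=cv2.Rodrigues(np.array(o["eef_rot"]))[0];p=np.array(o["tcp_pos"])
    print("t",round(o["time_s"],2),"tcp",p.round(4),"yang",np.degrees(np.arctan2(R[1,1],R[0,1])).round(1),"F",np.round(o["force"],1),"tool mm",(R.T@(np.array([x,y,z])-p)*1000).round(1))
E
python3 -c "
from h import *
goal(.5164,.0333,.1)"
```

```text
time_s: 3.45
tcp_pos: [0.5125, 0.0347, 0.1673]
eef_rot: [-2.852, -1.312, 0.004]
force: [-0.2, 0.2, 0.9]
grip_width: 0.0006
grip_force: 0.0
t 3.45 tcp [0.5125 0.0347 0.1673] yang -40.6 F [-0.2  0.2  0.9] tool mm [ 1.6  4.  67.3]
```

```bash
python3 -m inch '[[0,2,0,30,0],[0,0,0,30,0],[0,0,0,20,0],[0,0,0,10,0],[0,0,0,0,0]]'; python3 -c "
from h import *
goal(.5164,.0333,.076)
f=imaging.grab_frame('scene');a=cv2.resize(f['pixels'][110:230,250:410],None,fx=5,fy=5,interpolation=cv2.INTER_CUBIC)
cv2.imwrite('pics/c2.png',cv2.convertScaleAbs(a[:,:,::-1],alpha=1.3))"
```

```text
time_s: 4.08
tcp_pos: [0.5152, 0.0358, 0.0789]
eef_rot: [-2.854, -1.313, 0.0]
force: [0.1, -1.2, 0.4]
grip_width: 0.0004
grip_force: 0.0
t 4.08 tcp [0.5152 0.0358 0.0789] yang -40.6 F [ 0.1 -1.2  0.4] tool mm [-1.1  2.6  2.9]
```

View pics/c2.png

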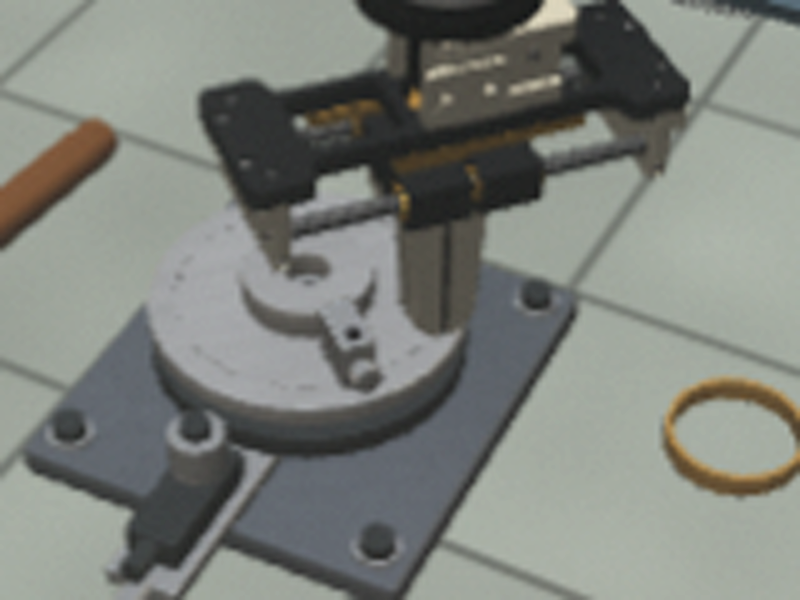

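```bash
python3 -m inch '[[0,0,6,1,0],[0,0,5,1,0],[0,0,3,0,0],[0,0,3,0,0],[0,1.9,4.3,0,0.08],[0,1.9,4.3,0,0.08],[0,1.9,4.3,0,0.08],[0,1.9,4.3,0,0.08],[0,1.9,4.3,0,0.08],[0,1.9,4.3,0,0.08],[0,1.9,4.3,0,0.08],[0,1.9,4.3,0,0.08],[0,0,0,0,0]]'; python3 -c "
from h import *
goal(.5164,.0333,.076)
f=imaging.grab_frame('scene');a=cv2.resize(f['pixels'][110:230,250:410],None,fx=5,fy=5,interpolation=cv2.INTER_CUBIC)
cv2.imwrite('pics/c3.png',cv2.convertScaleAbs(a[:,:,::-1],alpha=1.3))"
```

```text
time_s: 5.75
tcp_pos: [0.5592, 0.0047, 0.0766]
eef_rot: [-3.122, -0.351, 0.0]
force: [-0.3, -0.7, -0.4]
grip_width: 0.0007
grip_force: 0.0
t 5.75 tcp [0.5592 0.0047 0.0766] yang -77.2 F [-0.3 -0.7 -0.4] tool mm [-35.4 -37.4   0.6]
```

View pics/c3.png

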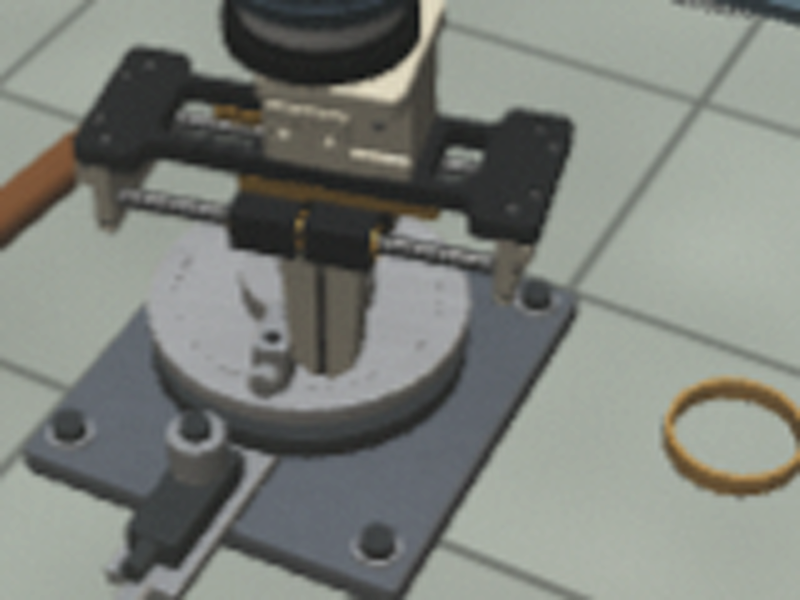

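The finger is pushing the clamp as planned. The clamp's dark screw dot is now at crop (272,337), from (355,335) before.

```bash
python3 - <<'E'
from h import *
f=imaging.grab_frame("scene");t=imaging.grab_frame("top")
P=lambda u,v,z: atz(f,(250+u/5-.4,110+v/5-.4),z)[:2]
h=np.array([.513,-.0322]);A=lambda d:(np.degrees(np.arctan2(d[1],d[0])).round(1),np.hypot(*d).round(4))
print(A(P(355,335,.091)-h),A(P(272,337,.091)-h), "roller",A(P(195,428,.076)-h))
print("flange l r (z.065)",P(147,305,.065),P(468,315,.065))
for k in("clamp","notch","hub"):
  for g in(f,t):
    for r in nets.place_of(g,k)[:1]: p=atz(g,r["uv"],Z[k])[:2];print(k,r["conf"],p,A(p-h))
E
```

```text
(np.float64(48.8), np.float64(0.0597)) (np.float64(13.5), np.float64(0.0594)) roller (np.float64(2.7), np.float64(0.1089))
flange l r (z.065) [ 0.5566549  -0.09497945] [0.49159907 0.03855024]
clamp 0.97 [ 0.56138655 -0.01850204] (np.float64(15.8), np.float64(0.0503))
clamp 0.65 [ 0.56266958 -0.01785202] (np.float64(16.1), np.float64(0.0517))
notch 0.75 [ 0.45675972 -0.04757959] (np.float64(-164.7), np.float64(0.0583))
notch 0.68 [ 0.44255739 -0.05355549] (np.float64(-163.1), np.float64(0.0736))
hub 0.94 [ 0.52314356 -0.02780632] (np.float64(23.4), np.float64(0.0111))
hub 0.69 [ 0.51559218 -0.03703412] (np.float64(-61.8), np.float64(0.0055))
```

```bash
python3 -m inch '[[0,1.9,4.3,0,0.08],[0,1.9,4.3,0,0.08],[0,0,0,0,0],[0,0,-8,0,0],[0,0,-7,0,0],[0,0,0,-30,0],[0,0,0,-50,0],[0,0,-60,-20,0],[0,0,-60,0,0],[0,0,-50,0,0],[0,0,0,0,0]]'; python3 - <<'E'
from h import *
goal(.513,-.0322,.09)
f=imaging.grab_frame("top");g=imaging.grab_frame("scene")
a=cv2.resize(f["pixels"][195:305,300:400],None,fx=5,fy=5,interpolation=cv2.INTER_CUBIC)
b=cv2.resize(g["pixels"][140:200,260:360],None,fx=5,fy=5,interpolation=cv2.INTER_CUBIC)
b=cv2.copyMakeBorder(b,0,250,0,0,cv2.BORDER_CONSTANT)[:550]
b=b if True else b
a=cv2.copyMakeBorder(a,0,0,0,0,cv2.BORDER_CONSTANT)
cv2.imwrite("pics/c4.png",cv2.convertScaleAbs(np.hstack([a,b[:,:300]])[:,:,::-1],alpha=1.5))
E
```

```text
time_s: 7.58
tcp_pos: [0.5515, 0.185, 0.1765]
eef_rot: [-3.139, -0.11, 0.0]
force: [-0.0, -0.8, -0.8]
grip_width: 0.0006
grip_force: 0.0
t 7.58 tcp [0.5515 0.185  0.1765] yang -86.0 F [-0.  -0.8 -0.8] tool mm [-53.5 214.1  86.3]
```

View pics/c4.png

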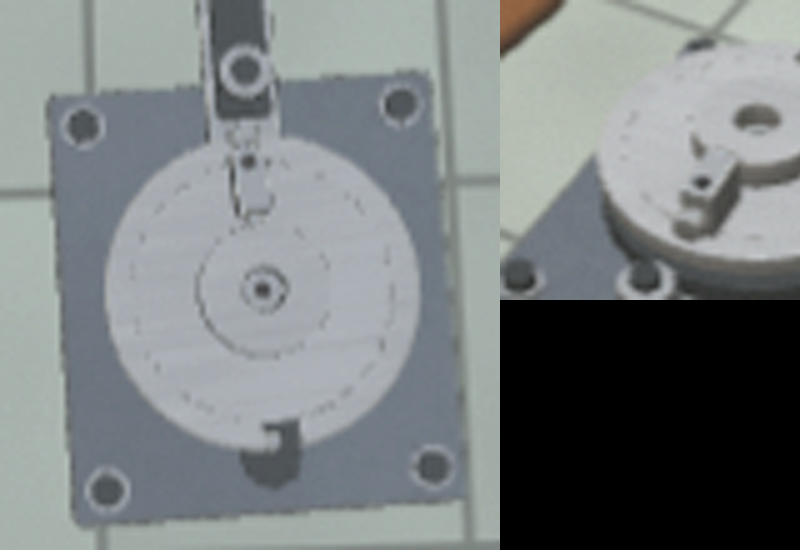

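The notch spans crop (262..300, 420..450), with its centre at about (281,435). The pin tip shows at (271,437) inside the notch's left part, so it's a few degrees short.

```bash
python3 - <<'E'
from h import *
f=imaging.grab_frame("top")
P=lambda u,v,z: atz(f,(300+u/5-.4,195+v/5-.4),z)[:2]
h=np.array([.513,-.0322]);A=lambda d:(np.degrees(np.arctan2(d[1],d[0])).round(1),np.hypot(*d).round(4))
print("notch ctr",A(h-P(281,433,.065)),"edges",A(h-P(263,433,.065)),A(h-P(300,433,.065)),"pin",A(h-P(271,437,.055)))
th=np.radians(182.3);q=proj(f,[*(h+.071*np.array([np.cos(th),np.sin(th)])),.055]);print((q+.4-[300,195])*5)
for k in("notch","pin","clamp"):
  for r in nets.place_of(f,k)[:1]: p=atz(f,r["uv"],Z[k])[:2];print(k,r["conf"],(np.array(r["uv"])+.4-[300,195])*5,A(p-h))
R=np.radians(-86.0)
E
```

```text
notch ctr (np.float64(5.7), np.float64(0.0657)) edges (np.float64(-1.8), np.float64(0.0652)) (np.float64(13.2), np.float64(0.0674)) pin (np.float64(2.1), np.float64(0.0674))
[272.1392195  444.71327613]
notch 0.69 [282.5 457. ] (np.float64(-174.4), np.float64(0.0772))
pin 0.68 [274.5 436. ] (np.float64(-176.5), np.float64(0.067))
clamp 0.87 [235.5 185.5] (np.float64(12.7), np.float64(0.0521))
```

```bash
python3 -m inch '[[0,0,50,0,0],[0,0,60,0,0],[0,0,60,20,0],[0,0,0,50,0],[0,0,0,30,0],[0,0,7,0,0],[0,0,8,0,0],[0,0.7,1.6,0,0.03],[0,0.7,1.6,0,0.03],[0,0,0,0,0],[0,0,-8,0,0],[0,0,-7,0,0],[0,0,0,-30,0],[0,0,0,-50,0],[0,0,-60,-20,0],[0,0,-60,0,0],[0,0,-50,0,0],[0,0,0,0,0]]'; python3 - <<'E'
from h import *
goal(.513,-.0322,.09)
f=imaging.grab_frame("top")
a=cv2.resize(f["pixels"][195:305,300:400],None,fx=5,fy=5,interpolation=cv2.INTER_CUBIC)
cv2.imwrite("pics/c5.png",cv2.convertScaleAbs(a[:,:,::-1],alpha=1.5))
E
```

```text
time_s: 10.12
tcp_pos: [0.5642, 0.1824, 0.1763]
eef_rot: [-3.141, -0.015, 0.0]
force: [0.0, 0.2, 0.4]
grip_width: 0.0005
grip_force: 0.0
t 10.12 tcp [0.5642 0.1824 0.1763] yang -89.5 F [0.  0.2 0.4] tool mm [-53.2 214.2  86.1]
```

View pics/c5.png

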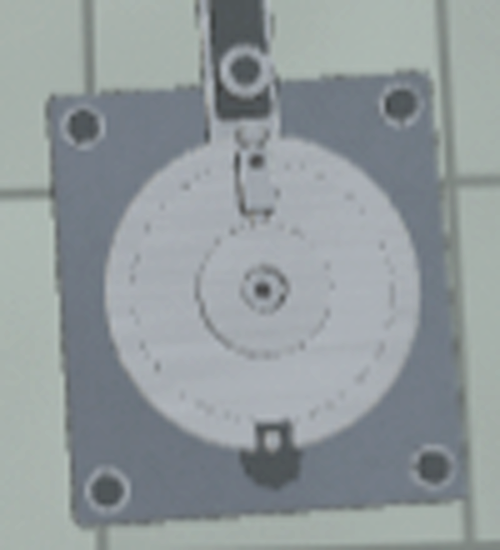

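The notch now spans 255..292, centred on the pin at (272,437). Next I'll go over the hub and press.

```bash
python3 -m inch '[[0,-13,54,0,0],[0,-13,54,0,0],[0,-13,54,0,0],[0,-14,52,0,0],[0,0,0,40,0],[0,0,0,35,0],[0,0,0,10,0],[0,0,0,5,0],[0,0,0,0,0]]'; python3 -c "
from h import *
goal(.513,-.0322,.07)"
```

```text
time_s: 11.3
tcp_pos: [0.5137, -0.0361, 0.0872]
eef_rot: [3.141, 0.006, 0.002]
force: [-0.0, 0.1, -0.3]
grip_width: 0.0001
grip_force: 0.0
t 11.3 tcp [ 0.5137 -0.0361  0.0872] yang -89.8 F [-0.   0.1 -0.3] tool mm [-0.7 -3.9 17.2]
```

```bash
python3 -m inch '[[0,0,-3,4,0],[0,0,0,2,0],[0,0,0,2,0],[0,0,0,2,0],[0,0,0,2,0],[0,0,0,0,0]]'; python3 -m inch '[[0,0,0,2,0],[0,0,0,1,0],[0,0,0,1,0],[0,0,0,0,0]]'
```

```text
time_s: 12.05
tcp_pos: [0.5136, -0.0327, 0.0751]
eef_rot: [-3.142, -0.006, -0.002]
force: [-0.3, 1.6, 5.0]
grip_width: 0.0004
grip_force: 2.5
time_s: 12.55
tcp_pos: [0.5136, -0.0327, 0.0711]
eef_rot: [3.142, 0.006, 0.002]
force: [-0.8, 1.1, 6.1]
grip_width: 0.0009
grip_force: 2.7
```

It is sliding down with about 5–6 N; keep on until the force rises.

```bash
python3 -m inch '[[0,0,0,1,0],[0,0,0,1,0],[0,0,0,0,0]]';  python3 -m inch '[[0,0,0,0.5,0],[0,0,0,0,0]]'
```

```text
time_s: 12.92
tcp_pos: [0.5138, -0.0327, 0.0697]
eef_rot: [3.141, 0.006, 0.003]
force: [-1.2, 0.9, 9.3]
grip_width: 0.0006
grip_force: 4.7
time_s: 13.18
tcp_pos: [0.5138, -0.0327, 0.0695]
eef_rot: [3.141, 0.006, 0.003]
force: [-1.6, 1.9, 11.8]
grip_width: 0.0006
grip_force: 5.8
```

```bash
python3 -m inch '[[0,0,0,1.5,0],[0,0,0,0,0]]'; python3 -m inch '[[0,0,0,-5,0],[0,0,0,-40,0],[0,0,-50,-60,0],[0,0,-60,0,0],[0,0,-60,0,0],[0,0,-50,0,0],[0,0,0,0,0]]'; python3 - <<'E'
from h import *
f=imaging.grab_frame("top");g=imaging.grab_frame("scene")
a=cv2.resize(f["pixels"][215:305,305:395],None,fx=5,fy=5,interpolation=cv2.INTER_CUBIC)
b=cv2.resize(g["pixels"][135:225,255:325],None,fx=5,fy=5,interpolation=cv2.INTER_CUBIC)
cv2.imwrite("pics/c6.png",cv2.convertScaleAbs(np.hstack([a,b])[:,:,::-1],alpha=1.5))
E
```

```text
time_s: 13.42
tcp_pos: [0.5139, -0.0327, 0.0693]
eef_rot: [3.141, 0.007, 0.004]
force: [-6.1, 2.4, 22.2]
grip_width: 0.0006
grip_force: 11.1
time_s: 14.3
tcp_pos: [0.5115, 0.1803, 0.1592]
eef_rot: [-3.141, -0.014, 0.001]
force: [-0.1, -1.3, 0.6]
grip_width: 0.0006
grip_force: 0.0
```

View pics/c6.png

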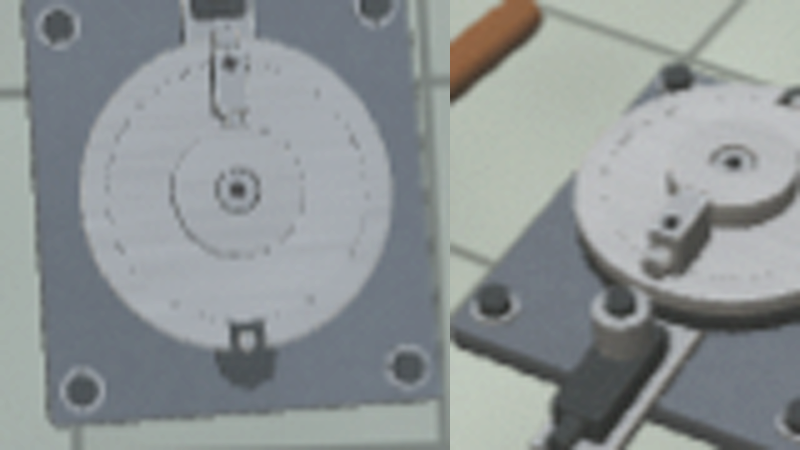

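The wheel is down: the post top is almost flush with the drum at (735,160), and the notch is around the pin at (247,337). The hand is clear.

```bash
python3 -c "
from station import manip
print(manip.job_done())"
```

```text
the job is handed in; nothing more can be done
None
```

I turned the wheel until its notch was over the pin, pressed it down until it stopped (22 N, no further travel), took the hand clear and handed the job in at about 14 s; no result came back.

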